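# Load the weight pail and hang it on the load-cell hook

## Robot

A 7-joint arm with a two-finger parallel gripper is mounted at the origin on the work surface. World frame = base frame: x ahead of the robot, y to its left, z up, the work surface at z = 0. Lengths are in m, angles in rad, forces in N, time in s.
With the tool pointing down it reaches from about 0.425 to 0.875 m from the base axis. Payload 8.4 kg.
Tool frame: the origin (TCP) lies midway between the tips of the shut fingers; the grasp point (between the pads) lies 19 mm behind it (robot.tcp_to_grasp is the distance from the TCP to the grasp point, in m); z points along the fingers, y is the line along which they close (so a half turn about z gives the same grasp; the last joint's range is limited). The gripper opens to 87 mm and grips with 3 to 60 N. Pads are 19 mm wide; open, the fingers measure 117 mm over their backs; the gripper's body (75 mm by 190 mm) begins 51 mm behind the grasp point.
Start: joints at [-1.301, 0.333, 0.04, 1.465, -0.013, 1.343, -0.059], TCP at [0.234, 0.606, 0.223] pointing down, gripper open.
Joint ranges: [-2.58, 2.58], [-0.38, 2.09], [-1.3, 1.39], [0.25, 2.4], [-1.5, 4.64], [0.08, 2.09], [-2.65, 2.65]. Speed limits (rad/s): [2.22, 2.22, 2.79, 2.79, 3.14, 3.14, 3.14].

## Interface

Orientations are given as a rotation vector (axis times angle).
In Python, from rig import robot gives the robot as it stands. The module is installed in compiled form; this text tells all that it offers.
- The arm moves only by the tool servo_tool, never from a script. Its arguments are lists of equal length, an entry for each row: "claw": the closure, from -1 (fully open) to 1 (shut); "xyz": the shift along the tool's x, y, z in cm, a list of three; "delta_rot": the turn, a rotation vector about the tool's x, y, z in rad, a list of three. A call has 1 to 20 rows; each row shifts and turns the commanded pose from where the row before left it, along the tool's axes as they then stand; what a row does not reach is not made up. A row lasts 1/8 s, in which the tool goes at most 62.5 mm and 10.7 degrees, less where a joint would pass 70% of its speed; a pose out of reach is approached as far as the arm can. A call is refused whole if a number of a shift passes 6.25 or a number of a turn 0.188, either way. A call with a gripper value outside its range is refused whole. The fingers move at their own pace and stop on an object; "newtons" is the grip in N (left out, the last holds). Time passes only in rows, so rows that do not move let the fingers close. It gives the time, the measured TCP pose, the force, the opening and the grip force at its end, in the units of the state.
- robot.observe(): the state, without advancing time (a new reading comes with each control period).
- robot.camera(name): name is "scene" or "top" or "wrist"; returns (picture, depth): 480x640x3 uint8, red, green, blue; 480x640 float32, m along the optical axis (not along the pixel's ray), 0 where there is no reading.
- robot.calibration(name): a dict with "vertical_fov" (degrees; the focal length in pixels is half the picture's height over the tangent of half this angle, whatever the lens; pixels are square), "cx", "cy" (the principal point, pixels), "world_to_cam" (4x4, takes a point from world to camera coordinates); the wrist camera has in their place "T_tool_cam" (4x4, takes a point from camera to tool coordinates, whose origin is the TCP and whose axes are the flange's). Camera axes: x right, y up, looking along -z (the intrinsics and any distortion apply to the point x, -y, -z); pixel columns grow to the right and rows downward; lengths in m; the calibration is good to about 2 mm. The wrist camera is an equidistant fisheye: a pixel r from the principal point sees the ray r / f radians off the axis. A picture is of the moment at which its call begins: read the wrist's pose just before it. calibration takes no time and is no camera call.
- robot.sign_off(): hands the job in; it is judged then, once.
The state is a dict: "clock": time; "qpos": joint angles; "joint_velocities": joint speeds; "joint_efforts": joint torques, N m; "tcp_pos": TCP position; "ee_rot": TCP orientation; "contact_force": force on the tool from outside, world axes, zero at the start; "ft_torque": the same for the moment, N m; "width": finger opening in m; "grasp_force": force on a finger pad.
Only numpy, scipy, OpenCV 4.12 (cv2) and the standard library are available. Lean on these libraries where they do the work, as an engineer would, in place of code of your own. Each camera call takes 0.05 s, during which the arm holds its last target. There are 200 camera calls.

## Task

Put the knobbed weight into the tall pail. Then, with the pail still standing on the bench, raise its flat-lying bail upright, and hang the pail by its bail on both prongs of the double hook under the load-cell beam, level and hanging still, with the weight in it; leave the squat pail and everything else where it stands, and never tip the tall pail over.

Things in the scene. Friction and masses are not known exactly. Their poses are not given: they have to be found in the camera images.
- pail: The TALL of two open round stainless pails: 90 mm outside diameter, 85 mm high, wall 4 mm, floor 5 mm thick, about 0.4 kg with its bail. Stands upright at the start. Origin: centre of its underside. z up its axis, y along the bail's hinge line, and the flat bail lies towards -x.
- pail_pivot (a point): Middle of the hinge line of the tall pail's bail, on the pail's axis, 75 mm above its underside. Axes as the pail's: the hinge line runs along y.
- pail_bail (a joint): Angle of the tall pail's swing bail: 0 = lying flat on its stop towards the pail's -x side, 1.57 = upright over the pail, 3.14 = flat on the other side. Falls freely when let go. The bail is a U of 7 mm steel rod: legs 51 mm either side of the pail's axis, and a straight cross bar about 90 mm long, parallel to the hinge line and 95 mm from it.
- pail_grip (a point): Centre of the cross bar of the tall pail's bail. Here the bar carries a steel sleeve 12 mm in diameter and 32 mm long that turns on the rod with slight drag, so a gripped bail turns, and the pail swings, under the jaws: carry it smoothly. Its y axis lies along the bar, its -x axis points from the hinge line to the bar. At the start it is 75 mm above the bench, 50 mm clear of the pail's wall.
- weight_mid (a point): Half-way up the knobbed steel weight, on its axis: a standing cylinder 40 mm in diameter and 38 mm high with a knob on top 18 mm in diameter; 65 mm high overall, the knob spans 50 to 65 mm above its underside. About 0.3 kg, stands upright on the bench at the start.
- hook_seat (a point): Where the middle of the cross bar's centre line rests when the pail hangs, 225 mm above the bench. The double hook is two V-shaped prongs of 7 mm rod, 32 mm to either side along this point's y, with free space between. They open towards -x: tips 22 mm to -x and 15 mm above the seat, so the bar comes in from -x with its centre at least 25 mm above the seat, then goes down. z is up.
- stand: Load-cell stand, fixed to the bench; axes and x, y as hook_seat, origin on the bench. The prongs slope up behind to x = +25 to 34 mm, then run up to a beam 50 mm wide (cross-head 84 mm) with its underside 360 mm above the bench, from x = +27 mm to a column at x = 110 to 150 mm, 420 mm high. A hand straight above the hook would hit the beam: lean the tool back to -x. Base plate x = 30 to 190 mm, 100 mm wide.
- squat: The SQUAT pail, a bystander: 104 mm diameter, only 45 mm high, its own bail lying flat 80 mm long towards its -x side, 38 mm above the bench. Origin: centre of its underside. Leave it where it is.
- gauge_mid (a point): Middle of a dial pressure gauge on a foot, a bystander 164 mm high: foot 60 mm diameter, dial 68 mm diameter and 28 mm thick centred 130 mm above the bench. Leave it where it is.
- spanner: A 150 mm open-ended spanner lying on the bench, bystander. Origin about its middle on the bench.
- adapter: A brass pipe adapter standing on the bench, 26 mm diameter, 42 mm high, bystander. Origin: centre of its underside.
- meter: A black hand-held meter lying on the bench, 160 x 80 x 30 mm, bystander. Origin: centre of its underside.
- discs: A stack of steel disc weights, 80 mm diameter, 50 mm high, bystander. Origin: centre of its underside.
Things that resemble listed ones, but are neither listed nor needed, are in the scene too. What is shaped like the part that bears weight_mid but pink is not meant.

How it is judged:
On the way, in this order (a step that is already met when the one before it is completed fails the run):
1. the knobbed weight is in the tall pail, let go, the pail standing on the bench (horizontal distance between weight_mid and pail below 0.032 m and z of weight_mid in the frame of pail below 0.055 m and height (world z) of pail below 0.006 m and contact force between the fingers and weight below 0.3 N), for 0.2 s.
2. the tall pail's bail is upright (within 17 degrees) while the pail still stands on the bench (value of joint pail_bail between 1.27 and 1.87 rad and height (world z) of pail below 0.006 m and angle between pail's own z axis and vertical below 0.1 rad), for 0.1 s.
At the end, for the whole second after the job is handed in: The tall pail hangs free of the bench by its bail on both prongs of the double hook (bar centre within 12 mm of the seat across, 20 mm along and 10 mm in height), level within 11 degrees and all but still (under 0.12 m/s), with the knobbed weight inside it (x of pail_grip in the frame of hook_seat between -0.012 and 0.012 m and y of pail_grip in the frame of hook_seat between -0.02 and 0.02 m and z of pail_grip in the frame of hook_seat between -0.008 and 0.01 m and height (world z) of pail above 0.035 m and contact force between pail and stand above 2 N and angle between pail's own z axis and vertical below 0.2 rad and linear speed of pail below 0.12 m/s and horizontal distance between weight_mid and pail below 0.04 m and z of weight_mid in the frame of pail below 0.055 m); the robot touches nothing.
It fails at once if the tall pail tipped over (more than 40 degrees) (angle between pail's own z axis and vertical above 0.7 rad).
It fails at once if a bystander moved by more than 30 mm (distance of any of squat, gauge_mid, spanner, adapter, meter, discs from where it was at the start of the episode above 0.03 m).
It also fails if it takes over 72 s, if anything falls off the work surface, if the arm or the gripper's body presses on something with over 40 N, if the wrist force passes 120 N, or if a joint passes its speed limit or range.

## Working session

There is one attempt and no reset: what is moved stays moved. The work goes in short steps, Python scripts to look and compute and a tool call to move; the robot and the scene stay as the last step left them, time stands still between calls to the robot, and variables do not carry over. Pictures are saved under pics/ and viewed, at most 10 in all, crops included, and the job is handed in when it is done.

Besides the shell and the picture viewer there is one more tool, called after "Call:" by a JSON object that holds its "method" and its "body". servo_tool: Moves the arm, as the interface text tells. Its arguments: {"type":"object","properties":{"claw":{"type":"array"},"xyz":{"type":"array"},"delta_rot":{"type":"array"},"newtons":{"type":"number"}},"required":["claw","xyz","delta_rot"]}

```bash
mkdir -p pics; cat > h.py <<'E'
import numpy as np, cv2
from rig import robot
from scipy.spatial.transform import Rotation as R
def f_of(c): return 240/np.tan(np.radians(c["vertical_fov"])/2)
def cloud(name):
    img,d=robot.camera(name); c=robot.calibration(name); f=f_of(c)
    v,u=np.mgrid[:480,:640]
    P=np.stack([(u-c["cx"])/f*d,-(v-c["cy"])/f*d,-d],-1)
    T=np.linalg.inv(c["world_to_cam"]); W=P@T[:3,:3].T+T[:3,3]
    W[d==0]=np.nan
    return img,d,W
E
python3 - <<'E'
from h import *
for n in("scene","top"):
    img,d,W=cloud(n); np.savez(n+".npz",img=img,d=d,W=W)
    cv2.imwrite(f"pics/{n}.png",img[...,::-1]); c=robot.calibration(n); print(n,{k:np.round(v,3) if not isinstance(v,str) else v for k,v in c.items()})
print(robot.observe(), robot.tcp_to_grasp); print(robot.calibration("wrist"))
E
```

```text
scene {'vertical_fov': np.float64(55.11), 'cx': np.float64(318.558), 'cy': np.float64(244.421), 'world_to_cam': array([[-0.533,  0.846, -0.019,  0.303],
       [-0.538, -0.322,  0.779,  0.206],
       [ 0.653,  0.425,  0.627, -1.658],
       [ 0.   ,  0.   ,  0.   ,  1.   ]])}
top {'vertical_fov': np.float64(50.065), 'cx': np.float64(317.048), 'cy': np.float64(242.662), 'world_to_cam': array([[-1.000e-03, -1.000e+00, -9.000e-03,  2.000e-02],
       [ 9.940e-01, -2.000e-03,  1.130e-01, -5.850e-01],
       [-1.130e-01, -8.000e-03,  9.940e-01, -1.447e+00],
       [ 0.000e+00,  0.000e+00,  0.000e+00,  1.000e+00]])}
{'clock': 0.1, 'qpos': array([-1.30120916,  0.33385447,  0.03987614,  1.46618852, -0.01335859,
        1.34330512, -0.05847356]), 'joint_velocities': array([-0.0004509 , -0.00246993,  0.00043061, -0.00192789,  0.00156912,
       -0.0012673 , -0.00082225]), 'joint_efforts': array([ 4.02972699e-03, -6.57812977e+01,  1.33983415e+00, -4.04713976e+01,
       -5.96526149e-02,  4.09524771e-02,  8.30016324e-05]), 'tcp_pos': array([0.23420008, 0.60588087, 0.22173629]), 'ee_rot': array([-5.75960763e-01, -3.08820807e+00,  2.33161682e-03]), 'contact_force': array([0.42219871, 0.50538403, 0.58927   ]), 'ft_torque': array([0.00184824, 0.0395607 , 0.0048238 ]), 'grasp_force': 0.0, 'width': 0.08687547557666035} 0.0187
{'vertical_fov': 65.70646984690485, 'cx': 323.31155769495155, 'cy': 237.4815122254522, 'T_tool_cam': array([[ 6.26618104e-04,  9.67932633e-01,  2.51209127e-01,
         6.89356784e-02],
       [ 9.99999361e-01, -8.42966318e-04,  7.53622715e-04,
        -6.53895551e-04],
       [ 9.41216852e-04,  2.51208494e-01, -9.67932542e-01,
        -1.62300710e-01],
       [ 0.00000000e+00,  0.00000000e+00,  0.00000000e+00,
         1.00000000e+00]])}
```

View pics/scene.png

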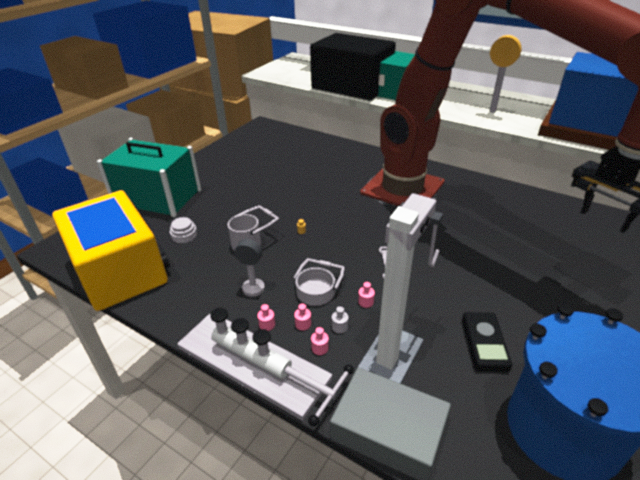

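View pics/top.png

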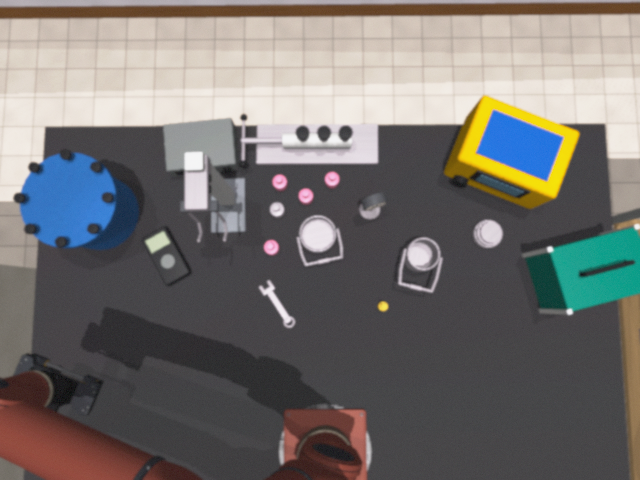

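Top view: the tall pail is at (423,255) with its bail towards (418,290), the squat pail at (318,235) and the steel weight at (277,209) among pink ones. The stand is at (215,190) with prongs near (200,235) and (225,235), and the arm is at lower left.

```bash
python3 - <<'E'
from h import *
def near(n,u0,u1,v0,v1):
    z=np.load(n+".npz"); return z["img"][v0:v1,u0:u1],z["W"][v0:v1,u0:u1]
# weight
I,W=near("top",262,292,195,225); m=(W[...,2]>0.02)
h=cv2.cvtColor(I,cv2.COLOR_RGB2HSV); m&=h[...,1]<60
P=W[m]; print("weight",m.sum(),P.mean(0),P.min(0),P.max(0)); k=P[P[:,2]>0.05]; print("knob",len(k),k.mean(0))
# pail rim
for nm,b,lo in(("tall",(385,450,230,300),.079),("squat",(290,350,205,270),.040)):
    I,W=near("top",*b); P=W[(W[...,2]>lo)]
    print(nm,len(P),P[:,2].max()); 
    (c,r)=cv2.minEnclosingCircle(P[:,:2].astype(np.float32)); print(c,r, np.median(P,0))
I,W=near("top",385,450,230,300); P=W[(W[...,2]>.06)&(W[...,2]<.1)]
i=P[P[:,0].argsort()][:25]; print("bar pts",np.round(i[::4],4))
np.save("tall.npy",P)
r=cv2.minAreaRect(P[:,:2].astype(np.float32)); print(r)
# stand
I,W=near("top",170,255,150,250); P=W.reshape(-1,3); 
for lo,hi in((.004,.03),(.2,.25),(.25,.30),(.3,.35),(.355,.40),(.40,.45)):
    Q=P[(P[:,2]>lo)&(P[:,2]<hi)]
    if len(Q)>5: print(lo,len(Q),np.round(Q.min(0),3),np.round(Q.max(0),3),[np.round(a,3) for a in cv2.minAreaRect(Q[:,:2].astype(np.float32))])
# montage crops
z=np.load("top.npz")["img"]; s=np.load("scene.npz")["img"]
a=cv2.resize(z[140:260,160:260],(400,480),interpolation=2); b=cv2.resize(s[190:290,370:450],(384,480),interpolation=2)
cv2.imwrite("pics/m1.png",np.hstack([a,b])[...,::-1])
E
```

```text
weight 153 [0.68094208 0.13400798 0.0440097 ] [0.66414348 0.11566697 0.02044037] [0.70355181 0.15294008 0.07224321]
knob 36 [0.68282012 0.13480837 0.06498777]
tall 290 0.0927212184279178
(0.5176366567611694, -0.266412615776062) 0.07797565311193466 [ 0.5218905  -0.26139457  0.0830662 ]
squat 329 0.05411481140373997
(0.5869712233543396, 0.010754283517599106) 0.07690522074699402 [0.57672431 0.00786688 0.04379322]
bar pts [[ 0.4447 -0.2938  0.0847]
 [ 0.445  -0.2933  0.0739]
 [ 0.4476 -0.2893  0.0806]
 [ 0.4476 -0.2788  0.0781]
 [ 0.4477 -0.2684  0.0749]
 [ 0.4503 -0.2978  0.0796]
 [ 0.4504 -0.2619  0.08  ]]
((0.521088719367981, -0.26953691244125366), (0.1096235066652298, 0.1451537013053894), 76.12773132324219)
0.004 1782 [0.568 0.205 0.004] [0.869 0.459 0.03 ] [array([0.718, 0.332]), array([0.299, 0.252]), np.float64(0.664)]
0.2 211 [0.566 0.244 0.2  ] [0.741 0.315 0.25 ] [array([0.653, 0.28 ]), array([0.175, 0.071]), np.float64(0.482)]
0.25 125 [0.613 0.244 0.25 ] [0.741 0.313 0.3  ] [array([0.666, 0.26 ]), array([0.064, 0.136]), np.float64(69.309)]
0.3 101 [0.616 0.245 0.301] [0.739 0.315 0.346] [array([0.666, 0.261]), array([0.064, 0.132]), np.float64(67.307)]
0.355 841 [0.616 0.238 0.36 ] [0.742 0.322 0.4  ] [array([0.679, 0.282]), array([0.124, 0.083]), np.float64(1.791)]
0.4 841 [0.619 0.256 0.4  ] [0.741 0.307 0.426] [array([0.681, 0.282]), array([0.122, 0.049]), np.float64(1.543)]
```

View pics/m1.png

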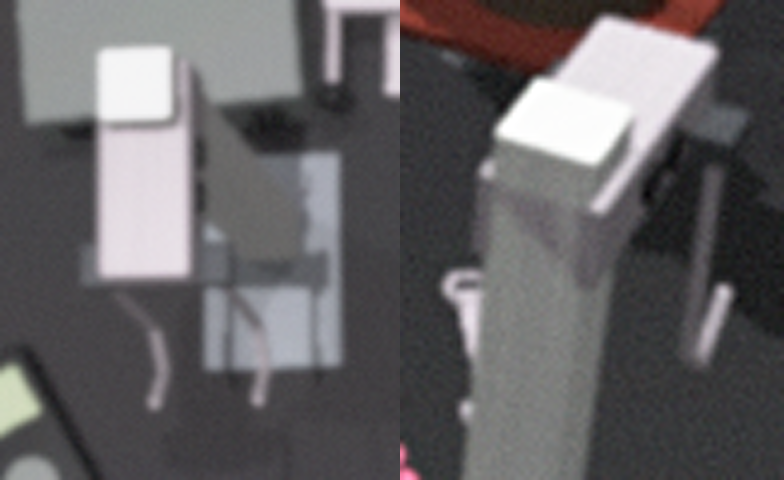

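The close-up shows the beam running along world x with prong rods at crop (155,380) and (260,380). They open towards -x, so the hook seat is at about (0.592, 0.281, 0.225).

```bash
cat >> h.py <<'E'
def ori(a,lean=0.):
    a,t=np.radians(a),np.radians(lean); ca,sa,c,s=np.cos(a),np.sin(a),np.cos(t),np.sin(t)
    y=np.array([ca*c,sa*c,s]); z=np.array([ca*s,sa*s,-c]); return np.column_stack([np.cross(y,z),y,z])
def pose():
    o=robot.observe(); return np.array(o["tcp_pos"]),R.from_rotvec(o["ee_rot"]).as_matrix(),o
def plan(wps,start=None):
    """wps: (pos, R, rows); prints rows of tool-frame shifts (cm) and turns"""
    p,Q,_=pose()
    if start: p,Q=start
    X=[];D=[]
    for q,M,n in wps:
        q=np.array(q,float); w=R.from_matrix(Q.T@M).as_rotvec()
        for i in range(n):
            A=Q@R.from_rotvec(w*i/n).as_matrix()
            X.append(np.round(A.T@((q-p)/n)*100,2).tolist()); D.append(np.round(w/n,3).tolist())
        p,Q=q,M
    print(len(X)); print(str(X).replace(" ","")); print(str(D).replace(" ",""))
def wcloud():
    p,Q,_=pose(); img,d=robot.camera("wrist"); c=robot.calibration("wrist"); f=f_of(c)
    v,u=np.mgrid[:480,:640]; x=u-c["cx"]; y=v-c["cy"]; r=np.hypot(x,y)+1e-9; t=r/f
    k=np.tan(t)/r
    P=np.stack([x*k*d,-y*k*d,-d],-1); T=c["T_tool_cam"]
    W=(P@T[:3,:3].T+T[:3,3])@Q.T+p; W[d==0]=np.nan
    return img,d,W
E
python3 - <<'E'
from h import *
plan([((.33,.335,.24),ori(45),8),((.46,.09,.24),ori(11),7),((.675,.132,.17),ori(11),5)])
E
```

```text
20
[[-2.34,-2.73,-0.22],[-2.48,-2.6,-0.22],[-2.61,-2.47,-0.23],[-2.73,-2.33,-0.23],[-2.85,-2.18,-0.23],[-2.96,-2.03,-0.23],[-3.06,-1.88,-0.23],[-3.16,-1.71,-0.23],[-3.79,-1.16,0.0],[-3.87,-0.84,0.0],[-3.93,-0.51,0.0],[-3.96,-0.17,0.0],[-3.96,0.16,0.0],[-3.93,0.5,0.0],[-3.87,0.83,0.0],[0.0,4.38,1.4],[0.0,4.38,1.4],[0.0,4.38,1.4],[0.0,4.38,1.4],[0.0,4.38,1.4]]
[[-0.0,0.0,0.052],[-0.0,0.0,0.052],[-0.0,0.0,0.052],[-0.0,0.0,0.052],[-0.0,0.0,0.052],[-0.0,0.0,0.052],[-0.0,0.0,0.052],[-0.0,0.0,0.052],[0.0,0.0,0.085],[0.0,0.0,0.085],[0.0,0.0,0.085],[0.0,0.0,0.085],[0.0,0.0,0.085],[0.0,0.0,0.085],[0.0,0.0,0.085],[0.0,0.0,0.0],[0.0,0.0,0.0],[0.0,0.0,0.0],[0.0,0.0,0.0],[0.0,0.0,0.0]]
```

Call:
{"method": "servo_tool", "body": {"claw": [0,0,0,0,0,0,0,0,0,0,0,0,0,0,0,0,0,0,0,0], "xyz": [[-2.35,-2.75,-0.2],[-2.5,-2.6,-0.2],[-2.6,-2.5,-0.2],[-2.75,-2.35,-0.2],[-2.85,-2.2,-0.25],[-2.95,-2.05,-0.25],[-3.05,-1.9,-0.25],[-3.15,-1.7,-0.25],[-3.8,-1.15,0],[-3.85,-0.85,0],[-3.95,-0.5,0],[-3.95,-0.15,0],[-3.95,0.15,0],[-3.95,0.5,0],[-3.85,0.85,0],[0,4.4,1.4],[0,4.4,1.4],[0,4.4,1.4],[0,4.4,1.4],[0,4.4,1.4]], "delta_rot": [[0,0,0.052],[0,0,0.052],[0,0,0.052],[0,0,0.052],[0,0,0.052],[0,0,0.052],[0,0,0.052],[0,0,0.052],[0,0,0.085],[0,0,0.085],[0,0,0.085],[0,0,0.085],[0,0,0.085],[0,0,0.085],[0,0,0.085],[0,0,0],[0,0,0],[0,0,0],[0,0,0],[0,0,0]], "newtons": 40}}

```text
clock: 2.6
tcp_pos: [0.6771, 0.1319, 0.1694]
ee_rot: [-1.999, -2.423, 0.001]
contact_force: [1.0, 0.4, 1.0]
width: 0.0434
grasp_force: 0.0
```

```bash
python3 - <<'E'
from h import *
img,d,W=wcloud(); p,Q,o=pose(); print(p,o["width"],o["clock"],o["joint_velocities"].max())
cv2.imwrite("pics/w1.png",img[...,::-1]); np.savez("w1.npz",img=img,W=W)
h=cv2.cvtColor(img,cv2.COLOR_RGB2HSV)
m=(W[...,2]>.056)&(W[...,2]<.075)&(h[...,1]<60)&(np.hypot(W[...,0]-.682,W[...,1]-.1345)<.03)
P=W[m]; print(len(P),P.mean(0),P.min(0),P.max(0)); print(np.argwhere(m).mean(0)[::-1])
E
```

```text
[0.67962292 0.13285786 0.16513226] 0.04332480988698054 2.65 0.12989702599755595
477 [0.68301522 0.13727023 0.06475016] [0.67470335 0.12702907 0.0566724 ] [0.69171249 0.14546641 0.06736372]
[333.86163522 230.19287212]
```

View pics/w1.png

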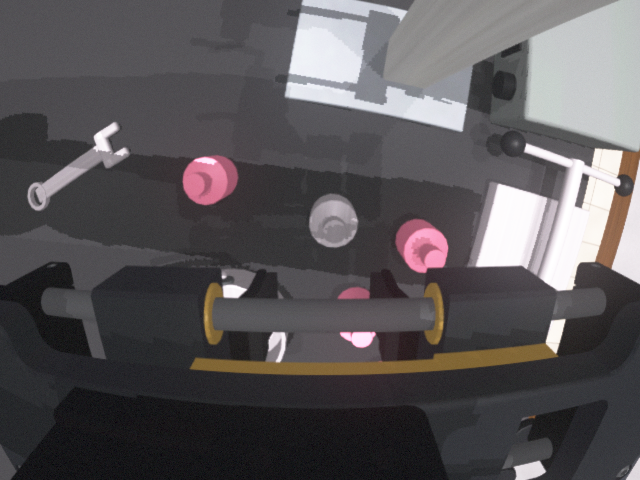

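The weight is at (333,222) in the wrist view, clear of its pink copies. I'll descend.

```bash
python3 - <<'E'
from h import *
p,Q,o=pose(); print(p,o["clock"])
plan([((.683,.136,.08),Q,5)])
E
```

```text
[0.67962292 0.13285786 0.16513226] 2.65
5
[[0.05,0.08,1.7],[0.05,0.08,1.7],[0.05,0.08,1.7],[0.05,0.08,1.7],[0.05,0.08,1.7]]
[[0.0,0.0,0.0],[0.0,0.0,0.0],[0.0,0.0,0.0],[0.0,0.0,0.0],[0.0,0.0,0.0]]
```

Call:
{"method": "servo_tool", "body": {"claw": [0,0,0,0,0,0,0], "xyz": [[0.05,0.1,1.7],[0.05,0.1,1.7],[0.05,0.1,1.7],[0.05,0.1,1.7],[0.05,0.05,1.7],[0,0,0],[0,0,0]], "delta_rot": [[0,0,0],[0,0,0],[0,0,0],[0,0,0],[0,0,0],[0,0,0],[0,0,0]]}}

```text
clock: 3.52
tcp_pos: [0.6803, 0.1347, 0.086]
ee_rot: [1.999, 2.423, 0.001]
contact_force: [0.4, -0.3, 0.6]
width: 0.0437
grasp_force: 0.0
```

Call:
{"method": "servo_tool", "body": {"claw": [0,0,0,0,1,1,1,1,1], "xyz": [[0.1,0.3,1.5],[0,0,1.5],[0,0,1.25],[0,0,0],[0,0,0],[0,0,0],[0,0,0],[0,0,0],[0,0,0]], "delta_rot": [[0,0,0],[0,0,0],[0,0,0],[0,0,0],[0,0,0],[0,0,0],[0,0,0],[0,0,0],[0,0,0]]}}

```text
clock: 4.65
tcp_pos: [0.6832, 0.1363, 0.0435]
ee_rot: [1.999, 2.423, 0.001]
contact_force: [1.8, 1.0, 1.8]
width: 0.0166
grasp_force: 40.0
```

```bash
python3 - <<'E'
from h import *
from scipy.optimize import least_squares
P=np.load("tall.npy")
# robust rim circle r~0.043 centred, and bail line
Q=P[(P[:,2]>.07)]
f=lambda c:np.hypot(Q[:,0]-c[0],Q[:,1]-c[1])-.043
r=least_squares(f,[.535,-.262],loss="cauchy",f_scale=.003); print("pail",r.x)
c=r.x; d=P[:,:2]-c; far=P[np.hypot(*d.T)>.085]; 
for _ in range(2):
    l=cv2.fitLine(far[:,:2].astype(np.float32),cv2.DIST_HUBER,0,.01,.01).ravel(); print(len(far),l)
    n=np.array([l[1],-l[0]]); n*=np.sign(n@(c-l[2:])); far=far[abs((far[:,:2]-l[2:])@n)<.006]
print("yaw of pail x",np.degrees(np.arctan2(n[1],n[0])),"dist",(c-l[2:])@n,"bar",c-n*.095)
p,M,o=pose(); print(p,o["width"],o["grasp_force"])
a=np.degrees(np.arctan2(c[1],c[0])); print(a)
plan([((.66,.12,.16),M,4),((.54,-.05,.21),ori(-8),6),((c[0],c[1],.20),ori(-20),6)])
E
```

```text
pail [ 0.54749019 -0.27516868]
150 [ 0.22029223  0.97543395  0.4537055  -0.27125472]
113 [ 0.23077582  0.97300696  0.4569448  -0.25394472]
yaw of pail x -13.342751 dist 0.0929992734046068 bar [ 0.45505453 -0.25324498]
[0.68318805 0.13634587 0.04347948] 0.016626817107333342 39.98205113459718
-26.684112249114595
16
[[-0.29,-0.64,-2.91],[-0.29,-0.64,-2.91],[-0.29,-0.64,-2.91],[-0.29,-0.64,-2.91],[-2.4,-2.5,-0.84],[-2.54,-2.36,-0.84],[-2.66,-2.22,-0.83],[-2.78,-2.07,-0.83],[-2.89,-1.92,-0.83],[-2.99,-1.75,-0.83],[-3.7,0.65,0.17],[-3.67,0.77,0.17],[-3.64,0.9,0.17],[-3.61,1.03,0.17],[-3.57,1.15,0.17],[-3.53,1.28,0.17]]
[[0.0,0.0,0.0],[0.0,0.0,0.0],[0.0,0.0,0.0],[0.0,0.0,0.0],[0.0,-0.0,0.055],[0.0,-0.0,0.055],[0.0,-0.0,0.055],[0.0,-0.0,0.055],[0.0,-0.0,0.055],[0.0,-0.0,0.055],[0.0,0.0,0.035],[0.0,0.0,0.035],[0.0,0.0,0.035],[0.0,0.0,0.035],[0.0,0.0,0.035],[0.0,0.0,0.035]]
```

Call:
{"method": "servo_tool", "body": {"claw": [1,1,1,1,1,1,1,1,1,1,1,1,1,1,1,1,1,1,1], "xyz": [[-0.3,-0.65,-2.9],[-0.3,-0.65,-2.9],[-0.3,-0.65,-2.9],[-0.3,-0.65,-2.9],[-2.4,-2.5,-0.85],[-2.55,-2.35,-0.85],[-2.65,-2.2,-0.85],[-2.8,-2.05,-0.85],[-2.9,-1.9,-0.8],[-3,-1.75,-0.8],[-3.7,0.65,0.2],[-3.65,0.75,0.2],[-3.65,0.9,0.2],[-3.6,1.05,0.2],[-3.55,1.15,0.1],[-3.55,1.3,0.1],[0,0,0],[0,0,0],[0,0,0]], "delta_rot": [[0,0,0],[0,0,0],[0,0,0],[0,0,0],[0,0,0.055],[0,0,0.055],[0,0,0.055],[0,0,0.055],[0,0,0.055],[0,0,0.055],[0,0,0.035],[0,0,0.035],[0,0,0.035],[0,0,0.035],[0,0,0.035],[0,0,0.035],[0,0,0],[0,0,0],[0,0,0]]}}

```text
clock: 7.02
tcp_pos: [0.5483, -0.2742, 0.1988]
ee_rot: [-2.571, -1.804, -0.0]
contact_force: [0.5, -0.0, -3.4]
width: 0.0169
grasp_force: 40.0
```

```bash
python3 - <<'E'
from h import *
from scipy.optimize import least_squares
img,d,W=wcloud(); p,Q,o=pose(); print(p,o["width"],o["grasp_force"],o["clock"],abs(o["joint_velocities"]).max())
cv2.imwrite("pics/w2.png",img[...,::-1]); np.savez("w2.npz",img=img,W=W)
m=(W[...,2]>.06)&(W[...,2]<.1)&(np.hypot(W[...,0]-.53,W[...,1]+.27)<.15); m[290:]=0
P=W[m]; print(len(P)); q=P[P[:,2]>.079]
r=least_squares(lambda c:np.hypot(q[:,0]-c[0],q[:,1]-c[1])-.043,[.547,-.275],loss="cauchy",f_scale=.002); c=r.x; print("pail",c,np.median(q[:,2]))
n=np.array([np.cos(-.233),np.sin(-.233)]); t=np.array([-n[1],n[0]])
e=(P[:,:2]-c)
far=P[(e@n<-.08)&(e@n>-.11)]
l=cv2.fitLine(far[:,:2].astype(np.float32),cv2.DIST_HUBER,0,.01,.01).ravel(); n=np.array([l[1],-l[0]]); n*=np.sign(n@(c-l[2:]))
print(len(far),np.degrees(np.arctan2(n[1],n[0])),(c-l[2:])@n,"bar",c-n*.095,"extent",((far[:,:2]-c)@t).min(),((far[:,:2]-c)@t).max(),np.median(far[:,2]))
E
```

```text
[ 0.54837308 -0.27431729  0.19894027] 0.01639764865892138 40.024719991088205 7.075 0.005640322270740682
4124
pail [ 0.5479235  -0.27500347] 0.08434335002714342
1039 -16.979933 0.09322656779904265 bar [ 0.45706484 -0.24725997] extent -0.020671224902231906 0.05083369056726205 0.07866498531622666
```

View pics/w2.png

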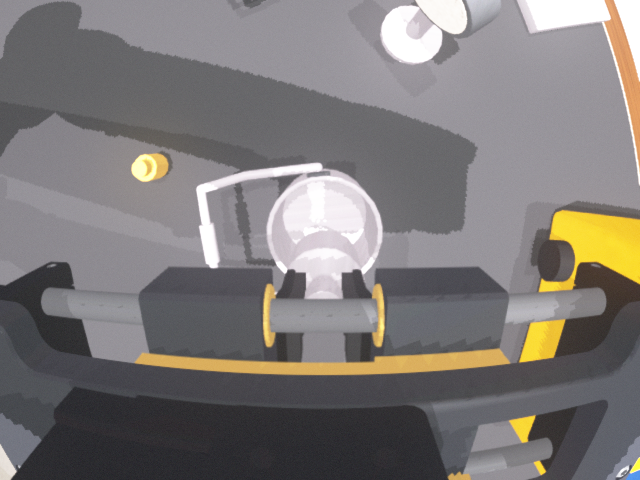

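The weight hangs directly over the pail, whose rim is centred at (325,225) in the image. Pail position agrees at (0.548,-0.275). Lowering it in.

Call:
{"method": "servo_tool", "body": {"claw": [1,1,1,1,1,1,1,0.4,0.2,0.2,0.2], "xyz": [[0,0,3],[0,0,3.5],[0,0,3.5],[0,0,2.8],[0,0,1.3],[0,0,0.7],[0,0,0],[0,0,0],[0,0,0],[0,0,0],[0,0,0]], "delta_rot": [[0,0,0],[0,0,0],[0,0,0],[0,0,0],[0,0,0],[0,0,0],[0,0,0],[0,0,0],[0,0,0],[0,0,0],[0,0,0]]}}

```text
clock: 8.45
tcp_pos: [0.5482, -0.2758, 0.0514]
ee_rot: [2.573, 1.802, 0.0]
contact_force: [1.4, -0.2, 0.1]
width: 0.0342
grasp_force: 0.0
```

```bash
python3 - <<'E'
from h import *
p,Q,o=pose()
plan([(p+[0,0,.13],Q,4),((.456,-.250,.19),ori(-15),4)])
E
```

```text
8
[[0.0,0.0,-3.25],[0.0,0.0,-3.25],[0.0,0.0,-3.25],[0.0,0.0,-3.25],[-0.18,-2.39,-0.22],[-0.13,-2.39,-0.22],[-0.08,-2.39,-0.22],[-0.03,-2.39,-0.22]]
[[0.0,0.0,0.0],[0.0,0.0,0.0],[0.0,0.0,0.0],[0.0,0.0,0.0],[0.0,-0.0,-0.022],[0.0,-0.0,-0.022],[0.0,-0.0,-0.022],[0.0,-0.0,-0.022]]
```

Call:
{"method": "servo_tool", "body": {"claw": [0.2,0.2,0.2,0.2,0.2,0.2,0.2,0.2,0.2,0.2], "xyz": [[0,0,-3.25],[0,0,-3.25],[0,0,-3.25],[0,0,-3.25],[-0.2,-2.4,-0.2],[-0.1,-2.4,-0.2],[-0.1,-2.4,-0.2],[0,-2.4,-0.2],[0,0,0],[0,0,0]], "delta_rot": [[0,0,0],[0,0,0],[0,0,0],[0,0,0],[0,0,-0.022],[0,0,-0.022],[0,0,-0.022],[0,0,-0.022],[0,0,0],[0,0,0]]}}

```text
clock: 9.7
tcp_pos: [0.4562, -0.2495, 0.1893]
ee_rot: [2.491, 1.913, 0.001]
contact_force: [0.7, 0.4, -0.0]
width: 0.0349
grasp_force: 0.0
```

```bash
python3 - <<'E'
from h import *
img,d,W=wcloud(); p,Q,o=pose(); print(p,o["width"],o["clock"])
cv2.imwrite("pics/w3.png",img[...,::-1])
m=(W[...,2]>.055)&(W[...,2]<.1); m[285:]=0
c=np.array([.548,-.275]); n=np.array([np.cos(-.262),np.sin(-.262)]); t=np.array([-n[1],n[0]])
e=W[...,:2]-c; s=m&(abs(e@n+.095)<.018)&(abs(e@t)<.045); P=W[s]
l=cv2.fitLine(P[:,:2].astype(np.float32),cv2.DIST_HUBER,0,.01,.01).ravel(); n=np.array([l[1],-l[0]]); n*=np.sign(n@(c-l[2:]));t=np.array([-n[1],n[0]])
print(len(P),np.degrees(np.arctan2(n[1],n[0])),(c-l[2:])@n,"ext",((P[:,:2]-c)@t).min(),((P[:,:2]-c)@t).max(),np.percentile(P[:,2],[10,50,90]))
print("bar mid",c-n*((c-l[2:])@n))
k=m&(np.hypot(e[...,0],e[...,1])<.035)
m2=(W[...,2]>.03)&(W[...,2]<.079)&(np.hypot(e[...,0],e[...,1])<.033); print("knob in pail",W[m2].mean(0) if m2.sum() else None,m2.sum())
E
```

```text
[ 0.45626702 -0.24965251  0.18919315] 0.03487005236236376 9.75
1409 -15.5454035 0.09437517106667276 ext -0.042496941590051567 0.04425591793253121 [0.07689575 0.0787518  0.08114137]
bar mid [ 0.45707723 -0.24970727]
knob in pail [ 0.54562049 -0.27234213  0.04976626] 1655
```

View pics/w3.png

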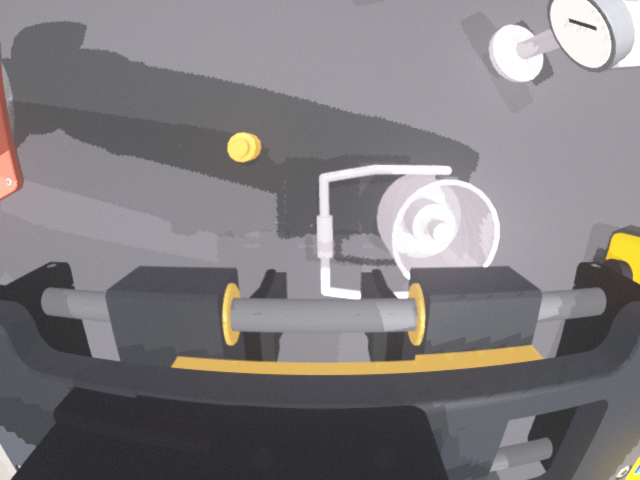

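The weight's knob shows inside the pail at (433,230), and the bail's sleeve is at (325,235) below the tool. I'll descend and grip the sleeve.

Call:
{"method": "servo_tool", "body": {"claw": [0.2,0.2,0.2,0.2,0.2,0.2,1,1,1,1,1], "xyz": [[0,0.1,3.5],[0,0,3.5],[0,0,3.3],[0,0,2],[0,0,1],[0,0,0],[0,0,0],[0,0,0],[0,0,0],[0,0,0],[0,0,0]], "delta_rot": [[0,0,0],[0,0,0],[0,0,0],[0,0,0],[0,0,0],[0,0,0],[0,0,0],[0,0,0],[0,0,0],[0,0,0],[0,0,0]], "newtons": 45}}

```text
clock: 11.12
tcp_pos: [0.4569, -0.2499, 0.0564]
ee_rot: [2.491, 1.913, 0.001]
contact_force: [1.2, 0.6, 3.2]
width: 0.0105
grasp_force: 45.0
```

```bash
cat >> h.py <<'E'
G=.0187
def tcp(g,M): return np.array(g,float)+G*M[:,2]
E
python3 - <<'E'
from h import *
p,Q,o=pose(); print(p,o["width"],o["grasp_force"],o["contact_force"])
n=np.array([np.cos(np.radians(-15.5)),np.sin(np.radians(-15.5)),0]); piv=np.array([.548,-.275,.075])
w=[]
for f in np.linspace(0,90,13)[1:]:
    f=np.radians(f); M=Q
    w.append((p+.095*n*(1-np.cos(f))+[0,0,.095*np.sin(f)],M,1))
plan(w)
E
```

```text
[ 0.456936   -0.24988318  0.05638333] 0.010498275486394783 44.980171900388086 [1.24935241 0.59240143 3.15609261]
12
[[-0.0,0.08,-1.24],[-0.0,0.24,-1.22],[-0.0,0.4,-1.18],[-0.01,0.55,-1.11],[-0.01,0.69,-1.03],[-0.01,0.82,-0.93],[-0.01,0.93,-0.82],[-0.01,1.03,-0.69],[-0.01,1.11,-0.55],[-0.01,1.18,-0.4],[-0.01,1.22,-0.24],[-0.01,1.24,-0.08]]
[[0.0,0.0,0.0],[0.0,0.0,0.0],[0.0,0.0,0.0],[0.0,0.0,0.0],[0.0,0.0,0.0],[0.0,0.0,0.0],[0.0,0.0,0.0],[0.0,0.0,0.0],[0.0,0.0,0.0],[0.0,0.0,0.0],[0.0,0.0,0.0],[0.0,0.0,0.0]]
```

Call:
{"method": "servo_tool", "body": {"claw": [1,1,1,1,1,1,1,1,1,1,1,1,1,1,1], "xyz": [[0,0.08,-1.24],[0,0.24,-1.22],[0,0.4,-1.18],[0,0.55,-1.11],[0,0.69,-1.03],[0,0.82,-0.93],[0,0.93,-0.82],[0,1.03,-0.69],[0,1.11,-0.55],[0,1.18,-0.4],[0,1.2,-0.24],[0,1.2,0],[0,0,0],[0,0,0],[0,0,0]], "delta_rot": [[0,0,0],[0,0,0],[0,0,0],[0,0,0],[0,0,0],[0,0,0],[0,0,0],[0,0,0],[0,0,0],[0,0,0],[0,0,0],[0,0,0],[0,0,0],[0,0,0],[0,0,0]]}}

```text
clock: 13.0
tcp_pos: [0.5501, -0.2742, 0.1516]
ee_rot: [2.488, 1.913, 0.004]
contact_force: [1.8, 2.8, 9.4]
width: 0.0106
grasp_force: 45.0
```

```bash
python3 - <<'E'
from h import *
p,Q,o=pose(); print(p,o["width"],o["grasp_force"],o["contact_force"],o["qpos"])
img,d,W=cloud("top"); cv2.imwrite("pics/t2.png",cv2.resize(img[200:320,280:480],(800,480))[...,::-1])
E
```

```text
[ 0.55006038 -0.27422052  0.15158593] 0.010619686586951579 44.979143307718914 [1.78627582 2.76129576 9.41262984] [-0.26770325  0.39480266  0.8403264   1.682136   -0.3135692   1.20175907
  0.38821582]
```

View pics/t2.png

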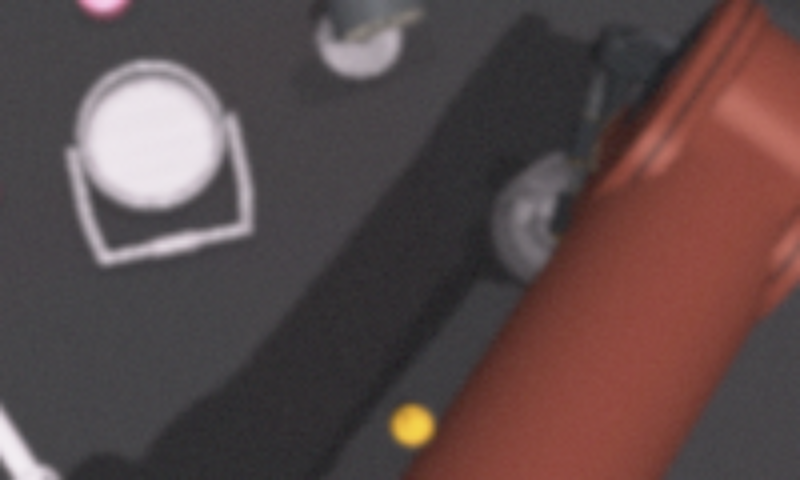

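The bail is upright and the pail still stands. Its rim is at (540,220) in the crop, partly under the arm. Before lifting I'll check joint feasibility of the leaned tool at the hook by fitting the arm's kinematics to the recorded poses.

```bash
cat > k.py <<'E'
from h import *
from scipy.optimize import least_squares
import itertools
S=[([-1.30120916,0.33385447,0.03987614,1.46618852,-0.01335859,1.34330512,-0.05847356],[.23420008,.60588087,.22173629],[-5.75960763e-01,-3.08820807,2.33161682e-03])]
p,Q,o=pose(); S.append((o["qpos"],o["tcp_pos"],o["ee_rot"]))
def fk(k,sg,q):
    q=np.array(q)*sg; b,h,L1,L2,Lt,e=k
    A=R.from_euler("z",b+q[0])*R.from_euler("y",q[1]); p=np.array([0,0,h])+A.apply([0,0,L1])
    A=A*R.from_euler("z",q[2])*R.from_euler("y",q[3]); p=p+A.apply([0,0,L2])
    A=A*R.from_euler("z",q[4])*R.from_euler("y",q[5]); p=p+A.apply([0,0,Lt])
    return p,A*R.from_euler("z",q[6]+e)
def res(k,sg):
    r=[]
    for q,t,w in S:
        a,M=fk(k,sg,q); r+=[*(a-t),*(.3*(M.inv()*R.from_rotvec(w)).as_rotvec())]
    return np.array(r)
def fit():
    best=None
    for s in itertools.product([1,-1],repeat=4):
        sg=np.array([s[0],1,s[1],1,s[2],1,s[3]])
        for e in(0,1.57,3.14,-1.57):
            r=least_squares(res,[1.2-s[0]*-1.3,.3,.5,.5,.35,e],args=(sg,))
            if best is None or r.cost<best[0]: best=(r.cost,r.x,sg)
    return best
lo=np.array([-2.58,-.38,-1.3,.25,-1.5,.08,-2.65])+.04; hi=np.array([2.58,2.09,1.39,2.4,4.64,2.09,2.65])-.04
def ik(k,sg,q0,g,M):
    t=tcp(g,M)
    def f(q):
        a,m=fk(k,sg,q); return np.r_[(a-t)*10,3*(m.inv()*R.from_matrix(M)).as_rotvec(),.02*(q-q0)]
    return least_squares(f,np.clip(q0,lo+.01,hi-.01),bounds=(lo,hi))
E
python3 - <<'E'
from k import *
c,k,sg=fit(); print(c,k,sg,np.round(res(k,sg),4)); np.savez("k.npz",k=k,sg=sg)
q0=np.array(o["qpos"])
for L in (0,20,40,50,55,60,65):
    q=q0; 
    r=ik(k,sg,q0,(.592,.281,.225),ori(0,L)); e=r.fun[:6]; print(L,np.abs(e[:3]).max()*100,"mm",np.abs(e[3:]).max()/3,np.round(r.x,2))
E
```

```text
1.0433108379147616e-05 [-0.06883484  2.23358323  0.4936687   0.50434186  2.36056788  1.50196177] [-1  1 -1  1 -1  1 -1] [ 0.0001 -0.0003  0.0032 -0.     -0.     -0.     -0.      0.0003 -0.0032
  0.      0.0001  0.    ]
0 0.007095278744706501 mm 0.0001988019322015131 [-0.97  0.4   0.61  1.49 -0.23  1.33 -0.34]
20 0.037611845026819246 mm 0.001246372838457995 [-0.98 -0.34 -1.14  2.32  0.01  1.12 -2.08]
40 35.15009739413919 mm 0.28300399813000904 [ 1.5  -0.34  1.35  2.36  0.34  1.33  2.61]
50 37.02771043507633 mm 0.4528457026791513 [ 1.49 -0.34  1.35  2.36  0.34  1.34  2.61]
55 37.81075899403885 mm 0.5377886492600047 [ 1.49 -0.34  1.35  2.36  0.33  1.34  2.61]
60 38.497433589505306 mm 0.6227489612827193 [ 1.48 -0.34  1.35  2.36  0.33  1.34  2.61]
65 39.09441904387201 mm 0.7077278846967819 [ 1.47 -0.34  1.35  2.36  0.33  1.34  2.61]
```

```bash
python3 - <<'E'
from h import *
p,Q,o=pose(); g=p-G*Q[:,2]; print(g)
plan([(tcp(g+[0,0,.002],Q),Q,1),(tcp(g+[0,0,.007],Q),Q,1),(tcp(g+[0,0,.087],ori(-15,20)),ori(-15,20),8),(tcp(g+[0,0,.095],ori(-15,22)),ori(-15,22),2)])
E
```

```text
[ 0.55001946 -0.27419083  0.17030184]
12
[[0.0,0.0,-0.2],[0.0,0.0,-0.5],[0.0,0.08,-1.01],[0.0,0.13,-1.01],[-0.0,0.17,-1.0],[-0.0,0.21,-0.99],[-0.0,0.26,-0.98],[-0.0,0.3,-0.97],[-0.0,0.34,-0.96],[-0.0,0.38,-0.94],[-0.0,0.17,-0.38],[-0.0,0.18,-0.37]]
[[0.0,0.0,0.0],[0.0,0.0,0.0],[-0.043,-0.0,0.0],[-0.043,-0.0,0.0],[-0.043,-0.0,0.0],[-0.043,-0.0,0.0],[-0.043,-0.0,0.0],[-0.043,-0.0,0.0],[-0.043,-0.0,0.0],[-0.043,-0.0,0.0],[-0.017,-0.0,0.0],[-0.017,-0.0,0.0]]
```

Call:
{"method": "servo_tool", "body": {"claw": [1,1,1,1,1,1,1,1,1,1,1,1,1,1], "xyz": [[0,0,-0.2],[0,0,-0.5],[0,0.1,-1],[0,0.13,-1],[0,0.17,-1],[0,0.2,-1],[0,0.25,-1],[0,0.3,-1],[0,0.35,-0.95],[0,0.4,-0.95],[0,0.17,-0.4],[0,0.17,-0.4],[0,0,0],[0,0,0]], "delta_rot": [[0,0,0],[0,0,0],[-0.043,0,0],[-0.043,0,0],[-0.043,0,0],[-0.043,0,0],[-0.043,0,0],[-0.043,0,0],[-0.043,0,0],[-0.043,0,0],[-0.017,0,0],[-0.017,0,0],[0,0,0],[0,0,0]], "newtons": 55}}

```text
clock: 14.8
tcp_pos: [0.5546, -0.2761, 0.2468]
ee_rot: [2.24, 1.72, 0.328]
contact_force: [0.9, 0.6, -6.9]
width: 0.0106
grasp_force: 55.0
```

```bash
python3 - <<'E'
import k as K
from k import *
print(p-G*Q[:,2],o["contact_force"],np.round(o["qpos"],3),o["width"])
K.S.append(([-0.26770325,0.39480266,0.8403264,1.682136,-0.3135692,1.20175907,0.38821582],[.55006038,-.27422052,.15158593],[2.488,1.913,.004]))
c,k,sg=fit(); print(c,k,sg,np.round(res(k,sg),4)); np.savez("k.npz",k=k,sg=sg)
rng=np.random.default_rng(0)
for L in (22,40,50,55,60,65):
    b=None
    for i in range(25):
        r=ik(k,sg,o["qpos"] if i==0 else rng.uniform(lo,hi),(.592,.281,.225),ori(0,L)); e=np.abs(r.fun[:6]).max()
        if e<.02 and (b is None or np.linalg.norm(r.x-o["qpos"])<np.linalg.norm(b-o["qpos"])): b=r.x
    print(L,b if b is None else np.round(b,2))
E
```

```text
[ 0.54795304 -0.27427801  0.26421918] [ 0.85151645  0.63719965 -6.8728274 ] [-0.459 -0.053  0.874  1.887 -0.023  0.916  0.171] 0.010566784663996215
8.435228150512074e-05 [-0.06304876  0.28180657  0.48346491  0.50994465  0.39972908  1.50920595] [-1  1 -1  1 -1  1 -1] [-0.0015  0.0057  0.0014 -0.     -0.     -0.0004 -0.0009 -0.0005  0.0042
 -0.0002  0.007   0.0009 -0.0056  0.001  -0.0056 -0.0001  0.     -0.0005]
22 [-1.07  0.13  0.48  1.83  0.18  0.88 -0.69]
40 [-1.04  0.    0.3   2.08  0.76  0.63 -1.27]
50 [-1.06 -0.01  0.25  2.2   1.21  0.6  -1.74]
55 [-1.09  0.    0.24  2.25  1.43  0.63 -1.98]
60 [-1.11  0.03  0.23  2.3   1.63  0.68 -2.21]
65 [-1.11  0.07  0.2   2.34  1.8   0.76 -2.4 ]
```

```bash
cat > path.py <<'E'
from k import *
z=np.load("k.npz"); k,sg=z["k"],z["sg"]
def follow(W,q):
    for (g0,a0,l0),(g1,a1,l1) in zip(W,W[1:]):
        for s in np.linspace(0,1,11)[1:]:
            r=ik(k,sg,q,(1-s)*np.array(g0)+s*np.array(g1),ori(a0+s*(a1-a0),l0+s*(l1-l0))); d=np.abs(r.x-q).max(); q=r.x
            if s in(.5,1): print(np.round(g1,3),l1,"err",np.round(np.abs(r.fun[:6]).max(),4),np.round(q,2))
E
python3 - <<'E'
from path import *
for f in (1,):
  W=[((.548,-.274,.264),-15,22),((.52,-.1,.275),-10,25),((.50,.15,.275),-5,30),((.50,.28,.262),0,40),((.55,.281,.258),0,50),((.592,.281,.256),0,56),((.592,.281,.223),0,56)]
  follow(W,o["qpos"])
E
```

```text
[ 0.52  -0.1    0.275] 25 err 0.0 [-0.48 -0.21  0.7   2.01  0.13  0.89 -0.04]
[ 0.52  -0.1    0.275] 25 err 0.0 [-0.49 -0.31  0.51  2.09  0.23  0.9  -0.25]
[0.5   0.15  0.275] 30 err 0.0 [-0.52 -0.34  0.25  2.15  0.31  0.88 -0.54]
[0.5   0.15  0.275] 30 err 0.0 [-0.58 -0.29  0.02  2.14  0.37  0.88 -0.83]
[0.5   0.28  0.262] 40 err 0.0 [-0.6  -0.25 -0.12  2.16  0.49  0.81 -1.03]
[0.5   0.28  0.262] 40 err 0.0 [-0.61 -0.19 -0.26  2.17  0.66  0.76 -1.27]
[0.55  0.281 0.258] 50 err 0.0 [-0.58 -0.16 -0.29  2.2   0.83  0.69 -1.42]
[0.55  0.281 0.258] 50 err 0.0 [-0.54 -0.13 -0.33  2.22  1.05  0.65 -1.62]
[0.592 0.281 0.256] 56 err 0.0 [-0.53 -0.09 -0.33  2.23  1.2   0.64 -1.76]
[0.592 0.281 0.256] 56 err 0.0 [-0.51 -0.05 -0.34  2.23  1.36  0.63 -1.9 ]
[0.592 0.281 0.223] 56 err 0.0 [-0.51 -0.02 -0.34  2.25  1.42  0.63 -1.97]
[0.592 0.281 0.223] 56 err 0.0 [-0.52  0.01 -0.34  2.26  1.49  0.64 -2.04]
```

```bash
cat >> h.py <<'E'
from scipy.interpolate import PchipInterpolator
def smooth(W,n):
    """W rows: gx,gy,gz,az,lean ; n rows with a smooth start and stop"""
    W=np.array(W,float); s=np.r_[0,np.cumsum(np.linalg.norm(np.diff(W[:,:3],axis=0),axis=1)+np.abs(np.diff(W[:,4]))*.002)]
    f=PchipInterpolator(s/s[-1],W); t=np.arange(1,n+1)/n; u=6*t**5-15*t**4+10*t**3
    plan([(tcp(x[:3],ori(x[3],x[4])),ori(x[3],x[4]),1) for x in f(u)])
E
python3 - <<'E'
from h import *
p,Q,o=pose(); g=p-G*Q[:,2]
smooth([[*g,-15,22],[.52,-.1,.275,-10,25],[.50,.15,.275,-5,30],[.50,.28,.262,0,40]],38)
E
```

```text
38
[[0.01,0.01,-0.0],[0.06,-0.02,-0.02],[0.16,-0.06,-0.04],[0.29,-0.12,-0.08],[0.45,-0.18,-0.12],[0.63,-0.25,-0.17],[0.83,-0.32,-0.22],[1.04,-0.4,-0.27],[1.25,-0.47,-0.32],[1.47,-0.53,-0.37],[1.68,-0.58,-0.4],[1.88,-0.62,-0.42],[2.07,-0.64,-0.42],[2.25,-0.65,-0.39],[2.41,-0.65,-0.34],[2.55,-0.66,-0.31],[2.67,-0.66,-0.32],[2.75,-0.65,-0.32],[2.79,-0.61,-0.31],[2.79,-0.56,-0.29],[2.75,-0.49,-0.26],[2.67,-0.41,-0.23],[2.55,-0.32,-0.19],[2.39,-0.23,-0.14],[2.22,-0.16,-0.07],[2.03,-0.16,0.01],[1.83,-0.15,0.07],[1.63,-0.13,0.1],[1.42,-0.11,0.11],[1.21,-0.09,0.11],[1.0,-0.07,0.1],[0.8,-0.06,0.08],[0.61,-0.04,0.06],[0.43,-0.03,0.05],[0.28,-0.02,0.03],[0.15,-0.01,0.02],[0.06,-0.0,0.01],[0.01,-0.0,0.0]]
[[-0.007,0.0,0.001],[-0.0,0.0,-0.0],[-0.0,0.0,-0.001],[-0.001,0.001,-0.002],[-0.001,0.001,-0.003],[-0.002,0.001,-0.004],[-0.003,0.002,-0.005],[-0.003,0.002,-0.006],[-0.004,0.003,-0.007],[-0.005,0.003,-0.008],[-0.005,0.004,-0.008],[-0.006,0.004,-0.009],[-0.007,0.004,-0.01],[-0.007,0.004,-0.01],[-0.008,0.004,-0.01],[-0.008,0.004,-0.009],[-0.008,0.004,-0.009],[-0.008,0.004,-0.008],[-0.008,0.004,-0.008],[-0.008,0.004,-0.008],[-0.009,0.004,-0.008],[-0.01,0.004,-0.008],[-0.012,0.005,-0.009],[-0.013,0.005,-0.009],[-0.015,0.006,-0.01],[-0.02,0.006,-0.01],[-0.022,0.006,-0.01],[-0.023,0.006,-0.009],[-0.022,0.006,-0.008],[-0.019,0.005,-0.007],[-0.017,0.005,-0.006],[-0.014,0.004,-0.005],[-0.01,0.003,-0.004],[-0.007,0.002,-0.003],[-0.005,0.001,-0.002],[-0.003,0.001,-0.001],[-0.001,0.0,-0.0],[-0.0,0.0,-0.0]]
```

Call:
{"method": "servo_tool", "body": {"claw": [1,1,1,1,1,1,1,1,1,1,1,1,1,1,1,1,1,1], "xyz": [[0.1,-0.05,0],[0.2,-0.1,-0.05],[0.3,-0.1,-0.1],[0.45,-0.2,-0.1],[0.65,-0.25,-0.15],[0.85,-0.3,-0.2],[1.05,-0.4,-0.25],[1.25,-0.45,-0.3],[1.45,-0.55,-0.35],[1.7,-0.6,-0.4],[1.9,-0.6,-0.4],[2.05,-0.65,-0.4],[2.25,-0.65,-0.4],[2.4,-0.65,-0.35],[2.55,-0.65,-0.3],[2.65,-0.65,-0.3],[2.75,-0.65,-0.3],[2.8,-0.6,-0.3]], "delta_rot": [[-0.007,0,0],[0,0,-0.001],[-0.001,0.001,-0.002],[-0.001,0.001,-0.003],[-0.002,0.001,-0.004],[-0.003,0.002,-0.005],[-0.003,0.002,-0.006],[-0.004,0.003,-0.007],[-0.005,0.003,-0.008],[-0.005,0.004,-0.008],[-0.006,0.004,-0.009],[-0.007,0.004,-0.01],[-0.007,0.004,-0.01],[-0.008,0.004,-0.01],[-0.008,0.004,-0.009],[-0.008,0.004,-0.009],[-0.008,0.004,-0.008],[-0.008,0.004,-0.008]]}}

```text
clock: 17.05
tcp_pos: [0.516, 0.0121, 0.2563]
ee_rot: [2.073, 1.814, 0.431]
contact_force: [-0.0, -0.7, -5.9]
width: 0.0104
grasp_force: 55.0
```

Call:
{"method": "servo_tool", "body": {"claw": [1,1,1,1,1,1,1,1,1,1,1,1,1,1,1,1,1,1,1,1], "xyz": [[2.8,-0.55,-0.3],[2.75,-0.5,-0.25],[2.65,-0.4,-0.25],[2.55,-0.3,-0.2],[2.4,-0.25,-0.15],[2.2,-0.15,-0.05],[2.05,-0.15,0],[1.85,-0.15,0.05],[1.65,-0.15,0.1],[1.4,-0.1,0.1],[1.2,-0.1,0.1],[1,-0.05,0.1],[0.8,-0.05,0.1],[0.6,-0.05,0.05],[0.45,-0.05,0.05],[0.3,0,0.05],[0.2,0,0],[0.05,0,0],[0,0,0],[0,0,0]], "delta_rot": [[-0.008,0.004,-0.008],[-0.009,0.004,-0.008],[-0.01,0.004,-0.008],[-0.012,0.005,-0.009],[-0.013,0.005,-0.009],[-0.015,0.006,-0.01],[-0.02,0.006,-0.01],[-0.022,0.006,-0.01],[-0.023,0.006,-0.009],[-0.022,0.006,-0.008],[-0.019,0.005,-0.007],[-0.017,0.005,-0.006],[-0.014,0.004,-0.005],[-0.01,0.003,-0.004],[-0.007,0.002,-0.003],[-0.005,0.001,-0.002],[-0.003,0.001,-0.001],[-0.001,0,0],[0,0,0],[0,0,0]]}}

```text
clock: 19.55
tcp_pos: [0.5114, 0.2815, 0.2455]
ee_rot: [1.811, 1.821, 0.659]
contact_force: [0.2, 0.8, -7.1]
width: 0.0102
grasp_force: 55.0
```

```bash
python3 - <<'E'
from h import *
img,d,W=wcloud(); p,Q,o=pose(); g=p-G*Q[:,2]; print(g,o["clock"],o["contact_force"],o["width"],np.round(o["qpos"],2)); print(np.round(Q,3))
cv2.imwrite("pics/w4.png",img[...,::-1]); np.savez("w4.npz",img=img,W=W,p=p,Q=Q)
s,_,S=cloud("scene"); np.savez("s4.npz",img=s,W=S); cv2.imwrite("pics/s4.png",s[...,::-1])
E
```

```text
[0.49935875 0.28146166 0.25976918] 19.6 [-0.08905088 -0.24063945 -6.74191409] 0.010383104648250582 [-0.65 -0.14 -0.24  2.12  0.7   0.82 -1.3 ]
[[-0.004  0.766  0.643]
 [ 1.     0.006 -0.001]
 [-0.004  0.643 -0.766]]
```

View pics/w4.png

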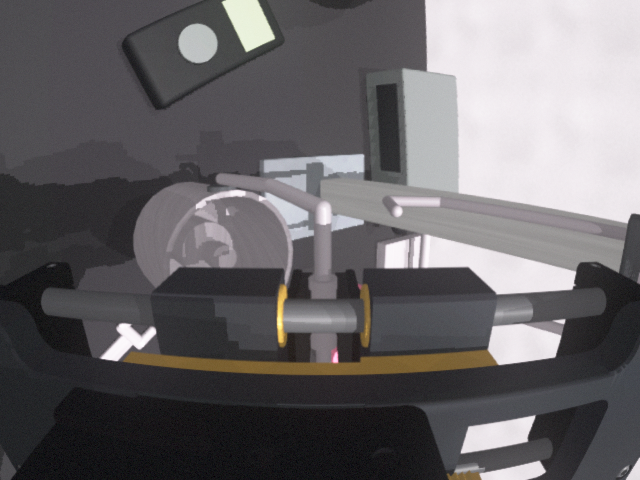

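The weight sits inside the carried pail at (205,235). The left bar end is at (322,210) and the +y prong's tip at (395,208). Measuring both.

```bash
python3 - <<'E'
from h import *
z=np.load("w4.npz"); W=z["W"]
def box(u0,u1,v0,v1,c):
    P=W[v0:v1,u0:u1].reshape(-1,3); return P[c(P)]
P=box(378,480,185,225,lambda P:(P[:,2]>.2)&(P[:,2]<.345)&(abs(P[:,1]-.313)<.02)&(P[:,0]>.54)&(P[:,0]<.65))
P=P[P[:,2].argsort()]; print("prong",len(P)); 
for lo in np.arange(.215,.34,.01):
    q=P[(P[:,2]>=lo)&(P[:,2]<lo+.01)]
    if len(q): print(round(lo,3),len(q),np.round(q.mean(0),4),np.round(q[:,0].min(),4),np.round(q[:,0].max(),4))
B=box(300,345,200,270,lambda P:(abs(P[:,0]-.5)<.025)&(abs(P[:,2]-.26)<.03)); print("bar",len(B),B[:,1].min(),B[:,1].max(),np.median(B,0))
# bench plate edges
A=W.reshape(-1,3); 
S=np.load("s4.npz")["W"].reshape(-1,3)
for n,X in(("wrist",A),("scene",S)):
    for lo,hi in((.2,.24),(.24,.28),(.28,.345)):
        Q=X[(X[:,0]>.55)&(X[:,0]<.66)&(X[:,1]>.22)&(X[:,1]<.35)&(X[:,2]>lo)&(X[:,2]<hi)]
        for s in(0,1):
            q=Q[(Q[:,1]>.281)==s]
            if len(q)>3: print(n,lo,s,len(q),np.round(np.median(q,0),4),np.round(q.min(0),3),np.round(q.max(0),3))
# stand yaw/centre from top data
T=np.load("top.npz")["W"].reshape(-1,3)
Q=T[(T[:,2]>.385)&(T[:,0]>.6)&(T[:,0]<.76)&(T[:,1]>.22)&(T[:,1]<.34)]
Q=Q[abs(Q[:,1]-.2815)<.035]
for x0 in(.63,.66,.69): 
    q=Q[abs(Q[:,0]-x0)<.015]; print(x0,len(q),np.percentile(q[:,1],[3,97]),np.mean(np.percentile(q[:,1],[3,97])))
print("front",np.percentile(Q[:,0],[1,2,99]))
E
```

```text
prong 1192
0.215 176 [0.5905 0.3148 0.2217] 0.5765 0.6007
0.225 276 [0.5959 0.314  0.2302] 0.5685 0.6094
0.235 341 [0.5921 0.3138 0.2401] 0.5638 0.6157
0.245 145 [0.6131 0.3141 0.2499] 0.6104 0.6163
0.255 163 [0.6136 0.3141 0.2603] 0.6112 0.6172
0.265 81 [0.614  0.314  0.2675] 0.6117 0.6166
bar 1393 0.29203475173199056 0.3274616065897384 [0.49581668 0.31551092 0.26161195]
wrist 0.2 1 616 [0.5975 0.3146 0.2295] [0.564 0.31  0.213] [0.615 0.317 0.24 ]
wrist 0.24 1 747 [0.6134 0.3141 0.2578] [0.564 0.31  0.24 ] [0.618 0.317 0.28 ]
wrist 0.28 0 317 [0.6201 0.2507 0.3262] [0.617 0.246 0.309] [0.624 0.254 0.335]
wrist 0.28 1 1280 [0.6177 0.3145 0.3138] [0.613 0.31  0.28 ] [0.624 0.318 0.345]
scene 0.2 1 52 [0.5847 0.3139 0.2298] [0.568 0.308 0.218] [0.62  0.317 0.24 ]
scene 0.24 1 59 [0.6216 0.3136 0.2561] [0.571 0.31  0.24 ] [0.626 0.317 0.279]
scene 0.28 1 88 [0.6256 0.3141 0.3141] [0.62 0.31 0.28] [0.629 0.317 0.343]
0.63 313 [0.25635416 0.30470909] 0.2805316264922983
0.66 328 [0.25578975 0.30560897] 0.2806993598938864
0.69 382 [0.25676068 0.30612714] 0.28144391107806344
front [0.6183288  0.61978052 0.73913968]
```

```bash
python3 - <<'E'
from h import *
p,Q,o=pose(); g=p-G*Q[:,2]
smooth([[*g,0,40],[.545,.282,.261,0,50],[.591,.282,.260,0,57]],18)
E
```

```text
18
[[0.0,0.01,0.01],[0.0,0.07,0.05],[0.0,0.18,0.12],[0.01,0.3,0.21],[0.01,0.42,0.31],[0.01,0.54,0.42],[0.01,0.62,0.52],[0.01,0.68,0.62],[0.0,0.69,0.69],[0.0,0.67,0.73],[0.0,0.62,0.73],[0.0,0.54,0.69],[0.0,0.45,0.6],[0.0,0.34,0.49],[0.0,0.23,0.35],[0.0,0.13,0.21],[0.0,0.06,0.09],[0.0,0.01,0.01]]
[[-0.0,0.001,0.006],[-0.004,0.0,0.0],[-0.009,0.0,0.0],[-0.015,0.0,0.0],[-0.021,0.0,0.0],[-0.026,0.0,0.0],[-0.03,0.0,0.0],[-0.031,0.0,0.0],[-0.031,0.0,0.0],[-0.03,0.0,0.0],[-0.027,0.0,0.0],[-0.023,0.0,0.0],[-0.018,0.0,0.0],[-0.014,0.0,0.0],[-0.009,0.0,0.0],[-0.005,0.0,0.0],[-0.002,0.0,0.0],[-0.0,0.0,0.0]]
```

Call:
{"method": "servo_tool", "body": {"claw": [1,1,1,1,1,1,1,1,1,1,1,1,1,1,1,1,1,1,1], "xyz": [[0,0.1,0.05],[0,0.2,0.1],[0,0.3,0.2],[0,0.4,0.3],[0,0.55,0.4],[0,0.6,0.5],[0,0.7,0.6],[0,0.7,0.7],[0,0.65,0.75],[0,0.6,0.75],[0,0.55,0.7],[0,0.45,0.6],[0,0.35,0.5],[0,0.25,0.35],[0,0.15,0.2],[0,0.05,0.1],[0,0,0],[0,0,0],[0,0,0]], "delta_rot": [[-0.004,0.001,0.006],[-0.009,0,0],[-0.015,0,0],[-0.021,0,0],[-0.026,0,0],[-0.03,0,0],[-0.031,0,0],[-0.031,0,0],[-0.03,0,0],[-0.027,0,0],[-0.023,0,0],[-0.018,0,0],[-0.014,0,0],[-0.009,0,0],[-0.005,0,0],[-0.002,0,0],[0,0,0],[0,0,0],[0,0,0]]}}

```text
clock: 22.02
tcp_pos: [0.6067, 0.2816, 0.2504]
ee_rot: [1.621, 1.621, 0.879]
contact_force: [0.4, -0.5, -6.7]
width: 0.0106
grasp_force: 55.0
```

```bash
python3 - <<'E'
from h import *
img,d,W=wcloud(); p,Q,o=pose(); g=p-G*Q[:,2]; print(g,o["clock"],o["contact_force"],o["width"],np.round(Q[:,2],3),np.round(Q[:,0],3))
cv2.imwrite("pics/w5.png",img[...,::-1])
smooth([[*g,0,57],[.591,.282,.223,0,57]],8)
E
```

```text
[0.59097852 0.28166089 0.26066597] 22.075 [-0.06222713  0.44109754 -6.08075684] 0.010414319630901643 [ 0.838  0.    -0.546] [-0.     1.     0.001]
8
[[-0.0,-0.05,0.03],[0.0,-0.28,0.18],[0.01,-0.54,0.35],[0.01,-0.71,0.46],[0.01,-0.71,0.46],[0.01,-0.54,0.35],[0.0,-0.28,0.18],[0.0,-0.05,0.03]]
[[-0.001,-0.0,-0.0],[0.0,0.0,0.0],[0.0,0.0,0.0],[0.0,0.0,0.0],[0.0,0.0,0.0],[0.0,0.0,0.0],[0.0,0.0,0.0],[0.0,0.0,0.0]]
```

View pics/w5.png

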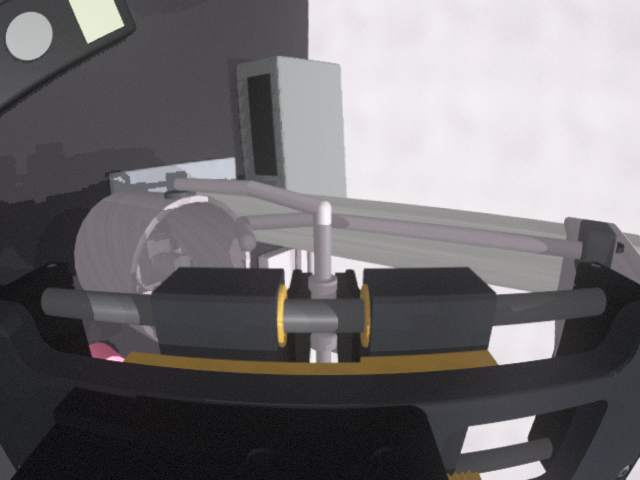

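The bar at (322,245) lies over the prong's V, whose tip is at (245,235), and the gripper is clear of the cross-head at (590,240). Lowering.

Call:
{"method": "servo_tool", "body": {"claw": [1,1,1,1,1,1,1,1,1,1], "xyz": [[0,-0.1,0.05],[0,-0.3,0.2],[0,-0.55,0.35],[0,-0.7,0.45],[0,-0.7,0.45],[0,-0.5,0.35],[0,-0.25,0.15],[0,-0.05,0.05],[0,0,0],[0,0,0]], "delta_rot": [[0,0,0],[0,0,0],[0,0,0],[0,0,0],[0,0,0],[0,0,0],[0,0,0],[0,0,0],[0,0,0],[0,0,0]]}}

```text
clock: 23.32
tcp_pos: [0.6076, 0.2816, 0.2145]
ee_rot: [1.62, 1.618, 0.881]
contact_force: [4.0, -2.1, 5.6]
width: 0.0101
grasp_force: 55.0
```

The force flipped from -6.7 to +5.6 N at bar height 0.225, so the bar is seated. Releasing gently.

Call:
{"method": "servo_tool", "body": {"claw": [0.7,0.5,0.3,0.3,0.3,0.3], "xyz": [[0,0,0],[0,0,0],[0,0,0],[0,0,0],[0,0,0],[0,0,0]], "delta_rot": [[0,0,0],[0,0,0],[0,0,0],[0,0,0],[0,0,0],[0,0,0]]}}

```text
clock: 24.08
tcp_pos: [0.6066, 0.2817, 0.2126]
ee_rot: [1.621, 1.621, 0.879]
contact_force: [-0.3, -0.6, -0.8]
width: 0.0302
grasp_force: 0.0
```

Call:
{"method": "servo_tool", "body": {"claw": [0.3,0.3,0.3,0.3,0.3,0.3,0.3,0.3,0.3,0.3], "xyz": [[0,0,-0.5],[0,0,-1],[0,0,-1.5],[0,0,-2],[0,0,-2],[0,0,-2],[0,0,-1.5],[0,0,-1],[0,0,-0.5],[0,0,0]], "delta_rot": [[0,0,0],[0,0,0],[0,0,0],[0,0,0],[0,0,0],[0,0,0],[0,0,0],[0,0,0],[0,0,0],[0,0,0]]}}

```text
clock: 25.32
tcp_pos: [0.506, 0.2817, 0.2785]
ee_rot: [1.621, 1.621, 0.879]
contact_force: [0.7, -0.6, 0.0]
width: 0.0304
grasp_force: 0.0
```

```bash
python3 - <<'E'
from h import *
img,d,W=wcloud(); p,Q,o=pose(); print(p,o["clock"],o["contact_force"],o["width"])
s,_,S=cloud("scene"); cv2.imwrite("pics/end.png",np.hstack([cv2.resize(img,(400,300)),cv2.resize(s[170:330,300:510],(394,300))])[...,::-1])
for n,X in(("w",W),("s",S)):
    m=(X[...,0]>.53)&(X[...,0]<.66)&(X[...,1]>.22)&(X[...,1]<.35)&(X[...,2]>.05)&(X[...,2]<.16); P=X[m]; 
    r=P[P[:,2]>.128] 
    if len(r): print(n,len(r),r.mean(0),r.min(0),r.max(0))
E
```

```text
[0.5062195  0.2814433  0.27813782] 25.375 [-0.18759989 -0.05188769  0.30777416] 0.030467207642329668
w 2928 [0.58777285 0.2854142  0.13705077] [0.54565387 0.22545689 0.12801117] [0.6356301  0.33363847 0.15998997]
s 286 [0.5915654  0.30086693 0.13677747] [0.54955317 0.25562776 0.12809006] [0.64111153 0.33334651 0.15963994]
```

View pics/end.png

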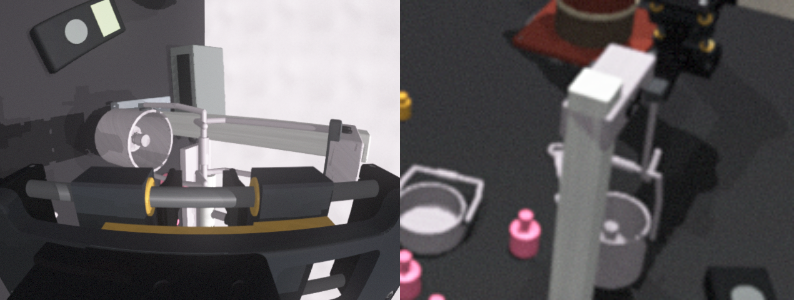

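The pail hangs on both prongs with the weight inside. It shows at (135,138) in the wrist view and (610,235) in the scene view, with the gripper clear. I'll let it settle, then hand in.

Call:
{"method": "servo_tool", "body": {"claw": [0.3,0.3,0.3,0.3,0.3,0.3,0.3,0.3,0.3,0.3,0.3,0.3,0.3,0.3,0.3,0.3,0.3,0.3,0.3,0.3], "xyz": [[0,0,0],[0,0,0],[0,0,0],[0,0,0],[0,0,0],[0,0,0],[0,0,0],[0,0,0],[0,0,0],[0,0,0],[0,0,0],[0,0,0],[0,0,0],[0,0,0],[0,0,0],[0,0,0],[0,0,0],[0,0,0],[0,0,0],[0,0,0]], "delta_rot": [[0,0,0],[0,0,0],[0,0,0],[0,0,0],[0,0,0],[0,0,0],[0,0,0],[0,0,0],[0,0,0],[0,0,0],[0,0,0],[0,0,0],[0,0,0],[0,0,0],[0,0,0],[0,0,0],[0,0,0],[0,0,0],[0,0,0],[0,0,0]]}}

```text
clock: 27.92
tcp_pos: [0.5061, 0.2816, 0.2783]
ee_rot: [1.621, 1.621, 0.879]
contact_force: [0.2, -0.8, -0.1]
width: 0.0303
grasp_force: 0.0
```

```bash
python3 - <<'E'
from h import *
for i in range(6):
    _,_,X=wcloud(); m=(X[...,0]>.53)&(X[...,0]<.66)&(X[...,1]>.22)&(X[...,1]<.35)&(X[...,2]>.128)&(X[...,2]<.16); print(X[m].mean(0))
x=X[m]; r=x[(x[:,2]>.132)&(x[:,2]<.15)]
b=(X[...,2]>.22)&(X[...,2]<.24)&(abs(X[...,0]-.592)<.012)&(abs(X[...,1]-.282)<.026); print("bar",X[b].mean(0) if b.any() else None)
E
```

```text
[0.58774483 0.28542152 0.13702337]
[0.58778952 0.28555291 0.13706512]
[0.58775769 0.28535883 0.13710549]
[0.58757825 0.28531531 0.13702412]
[0.5876648  0.28535618 0.13702196]
[0.58773524 0.28536378 0.1370756 ]
bar [0.58768121 0.28052924 0.22721069]
```

Still and seated.

```bash
python3 -c "
from rig import robot
print(robot.sign_off())"
```

```text
the job is handed in; nothing more can be done
None
```

The tall pail hangs still on both prongs of the double hook with the knobbed weight inside and the gripper clear of it; I handed the job in at about 28 s on the robot's clock, and sign-off returned no verdict.

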